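# Set a decorator's dividing turntable to its mark against the play and clamp it

## Task

The decorator's dividing turntable has been wound too far. Crank its handwheel back, anticlockwise seen from above, past the zero mark by an eighth of a turn or more, so that the table's arrow has gone back past its pointer too; then come up clockwise and stop with the zero mark at its index: with the play of the worn drive taken up that way, the arrow stands at its pointer. Then swing the clamp lever clockwise until the table is nipped up firmly, by feel and without overtightening it; be gentle with the handwheel, leave the mug standing in its jaws and the other things where they are, and let go.

Things in the scene. Friction and masses are not known exactly. Their poses are not given: they have to be found in the camera images.
- unit: dividing turntable of grey cast iron bolted to the bench: plate 200 x 470 x 12 mm, origin on the bench under the table's axis. Own frame x ahead, y left: table axis at y = 0, handwheel axis at y = -165 mm, clamp pivot at y = +168 mm; both pointers on the +x side. Gears 4 : 1: the handwheel turned clockwise (from above) turns the table anticlockwise by a quarter as much
- wheel: handwheel on an upright axis: bright disc 136 mm across, 12 mm thick, top face 124 mm above the bench, hub 40 mm across rising to 140 mm. Origin on its axis under the disc, x axis to the zero mark. Starts 1.2 to 3.0 rad clockwise past zero. Its spindle is light: all finger forces on wheel and handle, the squeeze of both pads added, must stay under 60 N in sum (15 to 20 N of grip is plenty)
- wheel_axis (a point): the handwheel's axis at the height of the disc's top face (124 mm); x axis as the unit's. The wheel turns without end and stays where it is left. At the handle it takes about 2 N within the play and 7 N when it drives the table. The drive is worn: after a reversal the handwheel turns about 0.36 rad (21 degrees) before the table follows
- handle_top (a point): middle of the top end of the handwheel's upright black handle: round, 20 mm across, 128 to 184 mm above the bench, its axis 50 mm from the wheel's axis, opposite the zero mark; it spins freely on its pin, so a gripper may keep its yaw while going round
- zero_mark (a point): outer end of the zero mark of the handwheel: the one bold dark line, 30 x 4 mm with a round spot at its inner end, on the disc's top face; this point is 67 mm from the wheel's axis
- wheel_index (a point): where the outer end of the zero mark must come: just inside the tip of the dark index wedge, 67 mm from the wheel's axis towards the unit's +x
- table_top: round steel table, 230 mm across, top face 85 mm above the bench, with three small jaws (to 101 mm) that centre the mug. Origin on its axis, 30 mm above the bench; its x axis points to the arrow. A felt drag keeps it where it is left. At the start the arrow stands 0.3 to 0.84 rad anticlockwise past its pointer
- table_axis (a point): the table's axis at the height of its top face (85 mm). Its x axis is the unit's x axis, towards the pointer
- arrow_tip (a point): tip of the bold dark arrow on the table's face, 113 mm from the table's axis
- table_pointer (a point): where the arrow's tip must come: just inside the tip of the dark pointer wedge on its post, 113 mm from the table's axis towards the unit's +x
- lever_pivot (a point): upright pivot axis of the dark clamp lever, at the top of its hub (106 mm above the bench; hub 36 mm across). The lever is stiff and stays where it is left: pushed slowly at the grip, square to the lever, it moves at 5 to 6 N until the pad meets the rim. When the hand stops, that friction hides part of the push: judge it while the lever moves or by where it will go no further
- lever_knob (a point): middle of the top of the clamp lever's upright black grip: round, about 20 mm across, 92 to 150 mm above the bench, fixed on the lever (it does not spin: turn the gripper with it, or push it), 70 mm from the pivot; the arm below is 14 mm wide, its top at 100 mm. Open, the lever points to the unit's -x, 10 degrees towards +y; it tightens clockwise from above, through +y, at most 1.6 rad
- pad: clamp pad, 24 x 10 x 8 mm, origin at its middle, mostly hidden under its guide; the lever presses it on the table's rim. It meets the rim at 0.1 to 1.15 rad of lever swing (its wear varies and cannot be seen); from there the push at the grip rises by about 1.7 N for each 0.1 rad. 8 N in all just grips the table, 10 N is firm, past 11 N it springs back a little when let go, over 13 N overtightens
- mug: grey slip-coated mug standing mouth up on the middle of the table between the jaws, 80 mm across, 95 mm tall, with a handle. Origin at the middle of its foot
- cup: bystander: white cup, 72 mm across, 82 mm tall, beyond the turntable. Origin at the middle of its foot
- bowl: bystander: brown clay bowl, 100 mm across, 45 mm tall, on the robot's side of the handwheel. Origin at the middle of its foot
- jar: bystander: small jar with a white cap, 52 mm across, 60 mm tall, on the robot's side of the table. Origin at the middle of its foot
- brush: bystander: flat brush 170 mm long, lying beside the handwheel. Origin on the bench under its middle
Mind the look-alikes: they are no part of the job. What is shaped like the mug but orange or red is not meant.

How it is judged:
On the way, in this order (a step that is already met when the one before it is completed fails the run):
1. the handwheel is wound back until the table's arrow has gone back past its pointer by 10 mm or more (y of arrow_tip in the frame of table_axis below -0.01 m), for 0.1 s.
2. come back clockwise, the zero mark stands at its index within 6 mm and the arrow at its pointer within 3.5 mm (horizontal distance between arrow_tip and table_pointer below 0.0035 m and horizontal distance between zero_mark and wheel_index below 0.006 m), for 0.2 s.
3. the clamp is nipped up: its pad bears on the table's rim with over 30 N (contact force between pad and table_top above 30 N), for 0.2 s.
At the end, for the whole second after the job is handed in: the zero mark stands at its index within 6 mm and the arrow at its pointer within 3.5 mm, the clamp pad bears on the table's rim with over 30 N, and the mug stands upright (within 0.1 rad) within 6 mm of the table's axis (all of step 2 and contact force between pad and table_top above 30 N and angle between mug's own z axis and vertical below 0.1 rad and horizontal distance between mug and table_axis below 0.006 m); the robot touches nothing.
It fails at once if the clamp is overtightened: its pad bears on the rim with over 110 N (contact force between pad and table_top above 110 N).
It fails at once if the handwheel is handled roughly: the fingers' forces on it, squeeze included, pass 60 N (contact force between the fingers and wheel above 60 N).
It fails at once if the mug is knocked out of its jaws or tipped (angle between mug's own z axis and vertical above 0.2 rad or horizontal distance between mug and table_axis above 0.012 m).
It fails at once if the cup, bowl, jar or brush is moved by over 20 mm (distance of any of cup, bowl, jar, brush from where it was at the start of the episode above 0.02 m).
It also fails if it takes over 72 s, if anything falls off the work surface, if the arm or the gripper's body presses on something with over 40 N, if the wrist force passes 120 N, or if a joint passes its speed limit or range.

## Robot

A 7-joint arm with a two-finger parallel gripper is mounted at the origin on the work surface. World frame = base frame: x ahead of the robot, y to its left, z up, the work surface at z = 0. Lengths are in m, angles in rad, forces in N, time in s.
With the tool pointing down it reaches from about 0.425 to 0.925 m from the base axis. Payload 6.8 kg.
Tool frame: the origin (TCP) lies at the very end of the fingers, on their centre line; the grasp point (between the pads) lies 19 mm behind it (r.grip_point_offset is the distance from the TCP to the grasp point, in m); z points along the fingers, y is the line along which they close (so a half turn about z gives the same grasp; the last joint's range is limited). The gripper opens to 85 mm and grips with 20 to 120 N. Pads are 22 mm wide; open, the fingers measure 114 mm over their backs; the gripper's body (76 mm by 85 mm) begins 54 mm behind the grasp point. The pads swing forward as they close: fully open they stand 13 mm farther back than shut.
Start: joints at [-1.32, 0.477, 0.022, 1.555, -0.011, 1.109, -0.083], TCP at [0.237, 0.632, 0.231] pointing down, gripper open.
Joint ranges: [-2.96, 2.96], [-0.34, 2.1], [-1.41, 1.46], [0.24, 2.44], [-1.37, 4.51], [0.17, 1.92], [-2.96, 2.96]. Speed limits (rad/s): [2.39, 2.39, 3.14, 3.14, 3.14, 3.14, 3.14].

## Interface

Orientations are given as a rotation vector (axis times angle).
In Python, from bench import status, eyes, r gives the robot as it stands.
- The arm moves only by the shell command python3 -m crank 'ROWS' [OPENING] [FORCE]. ROWS is JSON, a list of rows, each a list of 6 numbers: the shift along the tool's x, y, z normalised to -1 to 1, where 1 is 0.02 m, then the turn, a rotation vector about the tool's x, y, z normalised to -1 to 1, where 1 is 45 degrees. A call has 1 to 12 rows; each row shifts and turns the commanded pose from where the row before left it, along the tool's axes as they then stand; what a row does not reach is not made up. A row lasts 1/10 s, in which the tool goes at most 50 mm and 8.59 degrees, less where a joint would pass 70% of its speed; a pose out of reach is approached as far as the arm can. A call with a number of a shift or a turn outside -1 to 1 is refused whole. A call with a gripper value outside its range is refused whole. OPENING is the opening, from 0 (shut) to 1 (fully open), set as the call begins (- or left out, the last holds). The fingers move at their own pace and stop on an object; FORCE is the grip in N (left out, the last holds). Time passes only in rows, so rows that do not move let the fingers close. It gives the time, the measured TCP pose, the force, the opening and the grip force at its end, in the units of the state.
- status.get_obs(): the state, without advancing time (a new reading comes with each control period).
- eyes.grab_frame(name): name is "side" or "top"; returns a dict with "image" (400x640x3 uint8, red, green, blue), "depth" (400x640 float32, m along the optical axis (not along the pixel's ray), 0 where there is no reading), "fovy" (degrees; the focal length in pixels is half the picture's height over the tangent of half this angle, whatever the lens; pixels are square), "cx", "cy" (the principal point, pixels), "world_to_cam" (4x4, takes a point from world to camera coordinates). Camera axes: x right, y up, looking along -z (the intrinsics and any distortion apply to the point x, -y, -z); pixel columns grow to the right and rows downward; lengths in m; the calibration is good to about 2 mm. A picture is of the moment at which its call begins.
- r.hand_in(): hands the job in; it is judged then, once.
The state is a dict: "clock": time; "joints": joint angles; "qvel": joint speeds; "tau": joint torques, N m; "tcp_pos": TCP position; "orientation": TCP orientation; "contact_force": force on the tool from outside, world axes, zero at the start; "moment": the same for the moment, N m; "grip_width": finger opening in m; "gripper_force": force on a finger pad.
Only numpy, scipy, OpenCV 4.12 (cv2) and the standard library are available. Lean on these libraries where they do the work, as an engineer would, in place of code of your own. Each camera call takes 0.05 s, during which the arm holds its last target. There are 200 camera calls.

## Working session

There is one attempt and no reset: what is moved stays moved. The work goes in short steps, Python scripts to look and compute and a shell command to move; the robot and the scene stay as the last step left them, time stands still between calls to the robot, and variables do not carry over. Pictures are saved under pics/ and viewed, at most 10 in all, crops included, and the job is handed in when it is done.

```bash
ls; mkdir -p pics
python3 - <<'E'
from bench import status, eyes, r
import cv2
o=status.get_obs()
print({k:o[k] for k in ('clock','tcp_pos','orientation','contact_force','grip_width')}, r.grip_point_offset)
for n in ('top','side'):
    f=eyes.grab_frame(n); cv2.imwrite(f'pics/{n}0.png',f['image'][:,:,::-1]); print(n,f['fovy'],f['cx'],f['cy'],f['world_to_cam'].round(3).tolist(),[k for k in f])
E
```

```text
pics
{'clock': 0.0, 'tcp_pos': array([0.23683309, 0.63145715, 0.2303438 ]), 'orientation': array([-5.60545381e-01, -3.09097851e+00,  2.81221718e-03]), 'contact_force': array([-0.32940829,  0.46633664,  0.21526106]), 'grip_width': 0.08562443684990914} 0.0187
top 51.23801338032092 324.1707242400082 197.3470756139235 [[-0.024, -1.0, -0.007, 0.04], [0.988, -0.025, 0.151, -0.611], [-0.151, -0.003, 0.989, -1.051], [0.0, 0.0, 0.0, 1.0]] ['image', 'depth', 'fovy', 'cx', 'cy', 'world_to_cam']
side 46.16536987498948 318.89239282298627 193.87529438334818 [[0.989, -0.145, -0.003, -0.566], [0.113, 0.762, 0.638, -0.177], [-0.09, -0.631, 0.77, -1.217], [0.0, 0.0, 0.0, 1.0]] ['image', 'depth', 'fovy', 'cx', 'cy', 'world_to_cam']
```

View pics/top0.png

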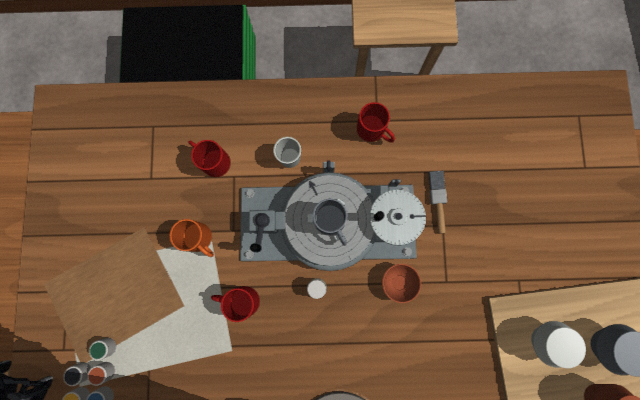

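View pics/side0.png

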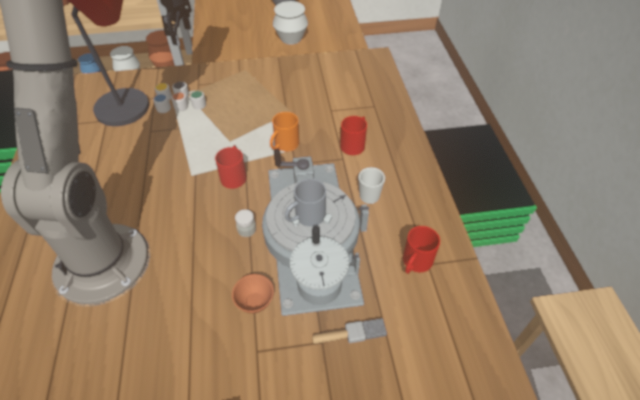

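Top view: the handwheel is at (397,217), its handle at (378,216) and the zero mark points right to about (422,217), so it is ~90° clockwise past the index at (395,183). The table is at (330,217) with its arrow at (312,184), the pointer at (328,165), and the lever hub at (262,219) with its knob at (256,247). The side view shows the same layout.

```bash
cat > h.py <<'E'
from bench import status, eyes, r
import cv2, numpy as np
def frame(n):
    f=eyes.grab_frame(n); f['f']=200/np.tan(np.radians(f['fovy'])/2); f['c2w']=np.linalg.inv(f['world_to_cam']); return f
def cloud(f):
    v,u=np.mgrid[:400,:640]; d=f['depth']
    p=np.stack([(u-f['cx'])/f['f']*d,-(v-f['cy'])/f['f']*d,-d],-1)
    return p@f['c2w'][:3,:3].T+f['c2w'][:3,3]
def onplane(f,uv,z):
    d=np.array([(uv[0]-f['cx'])/f['f'],-(uv[1]-f['cy'])/f['f'],-1])@f['c2w'][:3,:3].T; o=f['c2w'][:3,3]
    return (o+d*(z-o[2])/d[2])[:2]
def proj(f,p):
    c=f['world_to_cam'][:3,:3]@p+f['world_to_cam'][:3,3]
    return np.array([f['cx']+f['f']*c[0]/-c[2], f['cy']-f['f']*c[1]/-c[2]])
def circ(f,z0,z1,c,rad,z):
    P=cloud(f); m=((P[...,2]>z0)&(P[...,2]<z1)&(np.hypot(P[...,0]-c[0],P[...,1]-c[1])<rad)).astype(np.uint8)
    k=max(cv2.findContours(m,cv2.RETR_EXTERNAL,cv2.CHAIN_APPROX_NONE)[0],key=cv2.contourArea)[:,0]
    q=np.array([onplane(f,x,z) for x in cv2.convexHull(k)[:,0].astype(float)])
    (x,y),R=cv2.minEnclosingCircle(q.astype(np.float32)); return x,y,R
E
python3 - <<'E'
from h import *
for n,pt in (('top',{'wheel':(397,217,.124),'handle':(378,216,.184),'table':(330,220,.085),'lev':(262,219,.106),'knob':(256,247,.15),'arrow':(311,182,.085),'idx':(395,186,.124),'ptr':(328,170,.085)}),('side',{'wheel':(319,261,.124),'handle':(316,229,.184),'lev':(304,163,.106),'knob':(278,154,.15)})):
    f=frame(n); P=cloud(f)
    for k,(u,v,z) in pt.items(): print(n,k,onplane(f,(u,v),z).round(4),P[v,u].round(3))
    w=onplane(f,pt['wheel'][:2],.124); 
    print('wheelcirc',np.round(circ(f,.112,.132,w,.09,.124),4))
    t=w+np.array([0,.165]); print('tablecirc',np.round(circ(f,.076,.094,t,.135,.085),4))
    im=f['image'][150:285,225:445] if n=='top' else f['image'][130:320,230:400]
    cv2.imwrite(f'pics/{n}1.png',cv2.resize(im[:,:,::-1],None,fx=3.5 if n=='top' else 3,fy=3.5 if n=='top' else 3,interpolation=cv2.INTER_CUBIC))
E
```

```text
top wheel [ 0.5472 -0.1504] [ 0.546 -0.148  0.138]
top handle [ 0.5445 -0.097 ] [ 0.544 -0.097  0.186]
top table [0.5477 0.0117] [0.547 0.012 0.092]
top lev [0.5524 0.1797] [0.552 0.18  0.107]
top knob [0.4824 0.1871] [0.482 0.187 0.149]
top arrow [0.6462 0.0576] [0.646 0.058 0.085]
top idx [ 0.6235 -0.1493] [ 0.632 -0.158  0.074]
top ptr [0.6764 0.0134] [0.676 0.013 0.086]
wheelcirc [ 0.5475 -0.1516  0.0681]
tablecirc [0.5489 0.0249 0.1255]
side wheel [ 0.5499 -0.1546] [ 0.549 -0.159  0.132]
side handle [ 0.5502 -0.1072] [ 0.55  -0.106  0.182]
side lev [0.5559 0.1728] [0.556 0.17  0.109]
side knob [0.4873 0.1745] [0.487 0.184 0.14 ]
wheelcirc [ 0.5494 -0.1555  0.0704]
tablecirc [0.5487 0.0097 0.1177]
```

View pics/top1.png

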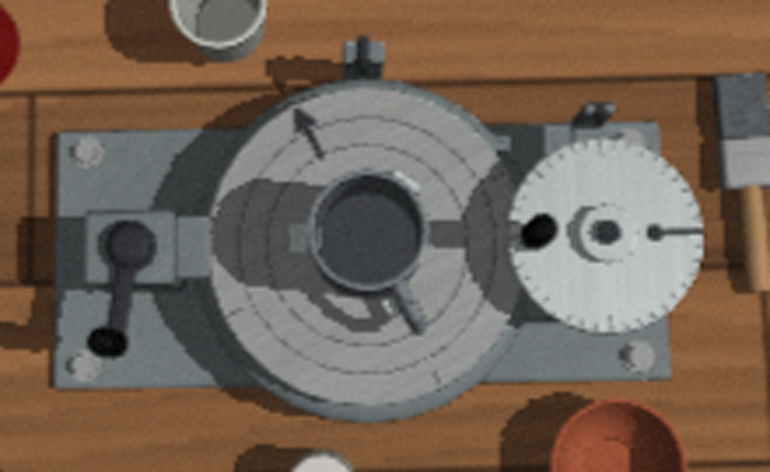

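Arrow, pointer, zero mark and handle are clear in the crop: the handle is at about (.546,-.102), and the unit yaw is about -0.015. Moving over the handle now.

```bash
python3 -m crank '[[-0.943,-0.997,0,0,0,0],[-0.943,-0.997,0,0,0,0],[-0.943,-0.997,0,0,0,0],[-0.943,-0.997,0,0,0,0],[-0.943,-0.997,0,0,0,0],[-0.943,-0.997,0,0,0,0],[-0.943,-0.997,0,0,0,0],[-0.943,-0.997,0,0,0,0],[-0.943,-0.997,0,0,0,0],[-0.943,-0.997,0,0,0,0]]' 0.5 20
python3 -m crank '[[-0.943,-0.997,0,0,0,0],[-0.943,-0.997,0,0,0,0],[-0.943,-0.997,0,0,0,0],[-0.943,-0.997,0,0,0,0],[-0.943,-0.997,0,0,0,0],[-0.943,-0.997,0,0,0,0],[-0.943,-0.997,0,0,0,0],[-0.943,-0.997,0,0,0,0],[-0.943,-0.997,0,0,0,0],[-0.943,-0.997,0,0,0,0]]'
python3 -m crank '[[-0.943,-0.997,0,0,0,0],[-0.943,-0.997,0,0,0,0],[-0.943,-0.997,0,0,0,0],[-0.943,-0.997,0,0,0,0],[-0.943,-0.997,0,0,0,0],[-0.943,-0.997,0,0,0,0],[-0.943,-0.997,0,0,0,0],[-0.943,-0.997,0,0,0,0],[-0.943,-0.997,0,0,0,0]]'
python3 -m crank '[[0,0,0,0,0,0.17],[0,0,0,0,0,0.17],[0,0,0,0,0,0.17],[0,0,0,0,0,0.17],[0,0,0,0,0,0.17],[0,0,0,0,0,0.17],[0,0,0,0,0,0.17],[0,0,0,0,0,0.17],[0,0,0,0,0,0.17],[0,0,0,0,0,0]]'
```

```text
clock: 1.2
tcp_pos: [0.3439, 0.378, 0.2313]
orientation: [-0.56, -3.091, -0.0]
contact_force: [-0.1, -0.4, -0.4]
grip_width: 0.0428
gripper_force: 0.0
clock: 2.2
tcp_pos: [0.4504, 0.1251, 0.2313]
orientation: [0.561, 3.091, 0.0]
contact_force: [0.7, 0.3, -1.0]
grip_width: 0.0427
gripper_force: 0.0
clock: 3.1
tcp_pos: [0.5463, -0.1024, 0.2312]
orientation: [-0.56, -3.091, -0.0]
contact_force: [0.5, -0.0, 0.2]
grip_width: 0.0427
gripper_force: 0.0
clock: 4.1
tcp_pos: [0.546, -0.1013, 0.2311]
orientation: [-2.211, -2.232, 0.001]
contact_force: [-0.2, -0.2, -0.5]
grip_width: 0.0425
gripper_force: 0.0
```

```bash
python3 -m crank '[[0,0,0.7,0,0,0],[0,0,0.7,0,0,0],[0,0,0.7,0,0,0],[0,0,0.7,0,0,0],[0,0,0.7,0,0,0],[0,0,0.5,0,0,0],[0,0,0,0,0,0]]'
python3 -m crank '[[0,0,0,0,0,0],[0,0,0,0,0,0],[0,0,0,0,0,0],[0,0,0,0,0,0],[0,0,0,0,0,0],[0,0,0,0,0,0],[0,0,0,0,0,0]]' 0 20
python3 - <<'E'
from h import *
f=frame('side'); cv2.imwrite('pics/s2.png',cv2.resize(f['image'][130:320,230:400,::-1],None,fx=3,fy=3))
E
```

```text
clock: 4.8
tcp_pos: [0.545, -0.1014, 0.1496]
orientation: [-2.209, -2.231, 0.003]
contact_force: [0.2, 0.2, 0.2]
grip_width: 0.0425
gripper_force: 0.0
clock: 5.5
tcp_pos: [0.5468, -0.1016, 0.1519]
orientation: [2.209, 2.232, 0.002]
contact_force: [1.1, -1.0, 3.6]
grip_width: 0.0191
gripper_force: 20.6
```

View pics/s2.png

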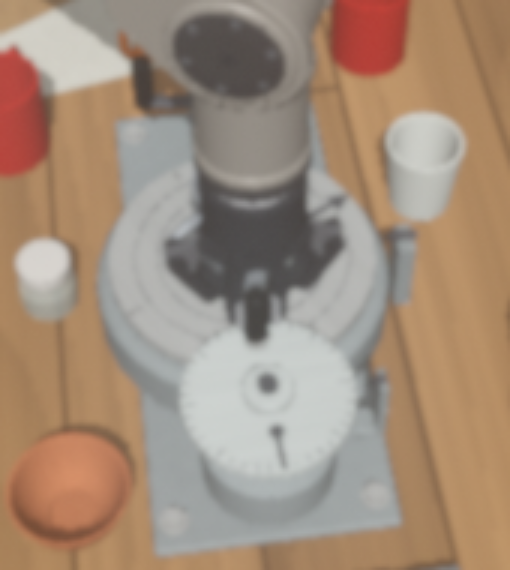

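The handle is gripped; the zero mark shows in the side crop at (280,450). Winding back anticlockwise, starting with a short test.

```bash
python3 -m crank '[[-0.02,-0.261,0,0,0,0],[-0.047,-0.257,0,0,0,0],[-0.074,-0.251,0,0,0,0]]' 0 20
python3 -m crank '[[-0.1,-0.242,0,0,0,0],[-0.124,-0.23,0,0,0,0],[-0.148,-0.216,0,0,0,0]]' 0 20
```

```text
clock: 5.85
tcp_pos: [0.5324, -0.1043, 0.1519]
orientation: [2.207, 2.231, 0.004]
contact_force: [6.8, -0.4, 0.9]
grip_width: 0.0194
gripper_force: 20.4
clock: 6.15
tcp_pos: [0.5189, -0.1114, 0.1519]
orientation: [2.207, 2.232, 0.005]
contact_force: [8.4, 0.4, 0.5]
grip_width: 0.0195
gripper_force: 20.4
```

```bash
python3 -m crank '[[-0.17,-0.199,0,0,0,0],[-0.19,-0.18,0,0,0,0],[-0.207,-0.16,0,0,0,0]]' 0 20
python3 -m crank '[[-0.223,-0.137,0,0,0,0],[-0.236,-0.113,0,0,0,0],[-0.247,-0.088,0,0,0,0]]' 0 20
python3 - <<'E'
from h import *
q=[(0.5468,-.1016),(.5324,-.1043),(.5189,-.1114),tuple(status.get_obs()['tcp_pos'][:2])]
q=np.array(q);A=np.c_[2*q,np.ones(4)];s=np.linalg.lstsq(A,(q**2).sum(1),rcond=None)[0];print(s[:2],np.sqrt(s[2]+s[0]**2+s[1]**2))
E
```

```text
clock: 6.45
tcp_pos: [0.5082, -0.1222, 0.1519]
orientation: [2.207, 2.233, 0.006]
contact_force: [6.6, 3.0, 1.4]
grip_width: 0.0191
gripper_force: 20.5
clock: 6.75
tcp_pos: [0.5013, -0.1357, 0.1518]
orientation: [2.207, 2.235, 0.006]
contact_force: [5.1, 4.1, 4.8]
grip_width: 0.0191
gripper_force: 20.7
[ 0.5486776  -0.15154835] 0.049980769485221024
```

```bash
python3 -m crank '[[-0.254,-0.062,0,0,0,0],[-0.259,-0.035,0,0,0,0],[-0.262,-0.007,0,0,0,0],[-0.261,0.02,0,0,0,0]]' 0 20
python3 -m crank '[[-0.257,0.047,0,0,0,0],[-0.251,0.074,0,0,0,0],[-0.242,0.1,0,0,0,0],[-0.23,0.124,0,0,0,0]]' 0 20
python3 -m crank '[[-0.216,0.148,0,0,0,0],[-0.199,0.17,0,0,0,0],[-0.18,0.19,0,0,0,0],[-0.16,0.207,0,0,0,0],[0,0,0,0,0,0],[0,0,0,0,0,0]]' 0 20
python3 - <<'E'
from h import *
q=np.array([(0.5468,-.1016),(.5324,-.1043),(.5189,-.1114),(.5082,-.1222),(.5013,-.1357),tuple(status.get_obs()['tcp_pos'][:2])])
A=np.c_[2*q,np.ones(len(q))];s=np.linalg.lstsq(A,(q**2).sum(1),rcond=None)[0];print(s[:2],np.sqrt(s[2]+s[0]**2+s[1]**2), np.degrees(np.arctan2(q[-1,1]-s[1],q[-1,0]-s[0])))
for n,(a,b,c,d),k in (('top',(150,285,225,445),3.5),('side',(130,320,230,400),3)):
    f=frame(n); cv2.imwrite(f'pics/{n}3.png',cv2.resize(f['image'][a:b,c:d,::-1],None,fx=k,fy=k,interpolation=cv2.INTER_CUBIC)); np.savez(f'{n}3.npz',**f)
E
```

```text
clock: 7.15
tcp_pos: [0.4989, -0.156, 0.1518]
orientation: [-2.206, -2.233, -0.005]
contact_force: [1.3, 6.6, 10.1]
grip_width: 0.0194
gripper_force: 21.1
clock: 7.55
tcp_pos: [0.5049, -0.1758, 0.1517]
orientation: [-2.206, -2.232, -0.003]
contact_force: [-1.9, 6.7, 12.4]
grip_width: 0.0193
gripper_force: 21.4
clock: 8.15
tcp_pos: [0.5195, -0.1922, 0.1518]
orientation: [-2.209, -2.232, -0.001]
contact_force: [-1.9, 1.0, 9.4]
grip_width: 0.0194
gripper_force: 21.1
[ 0.54871283 -0.15158702] 0.050027863331090015 -125.77820795208127
```

View pics/top3.png

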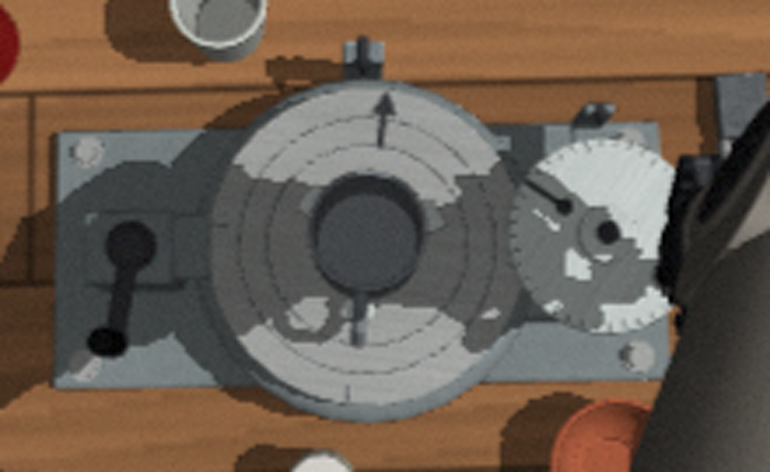

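View pics/side3.png

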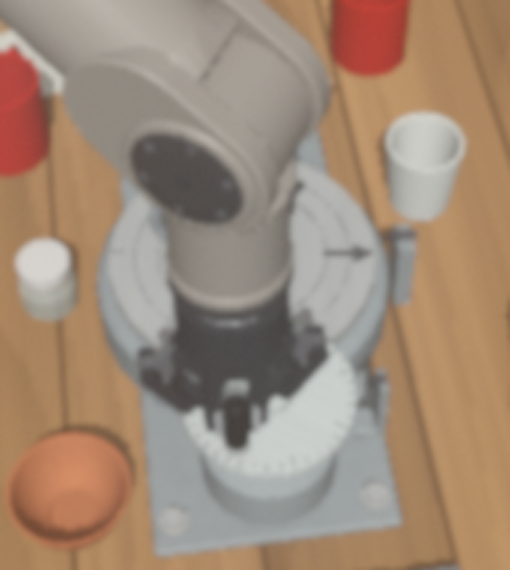

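The arrow tip at (387,92) is now right of the pointer at (365,75), about 15 mm past it. Coming back clockwise, stopping a little short.

```bash
python3 -m crank '[[0.158,-0.197,0,0,0,0],[0.177,-0.18,0,0,0,0],[0.195,-0.162,0,0,0,0],[0.21,-0.141,0,0,0,0]]' 0 20
python3 -m crank '[[0.223,-0.119,0,0,0,0],[0.234,-0.096,0,0,0,0],[0.243,-0.072,0,0,0,0],[0.249,-0.047,0,0,0,0],[0.252,-0.022,0,0,0,0],[0,0,0,0,0,0],[0,0,0,0,0,0]]' 0 20
python3 - <<'E'
from h import *
t=status.get_obs()['tcp_pos']; print(np.degrees(np.arctan2(t[1]+.1516,t[0]-.5487))%360)
f=frame('top'); cv2.imwrite('pics/t4.png',cv2.resize(f['image'][155:255,310:440,::-1],None,fx=6,fy=6,interpolation=cv2.INTER_CUBIC))
E
```

```text
clock: 8.65
tcp_pos: [0.5065, -0.1784, 0.1519]
orientation: [2.209, 2.231, 0.002]
contact_force: [4.8, -6.7, 2.9]
grip_width: 0.0195
gripper_force: 20.6
clock: 9.35
tcp_pos: [0.4989, -0.155, 0.1518]
orientation: [2.209, 2.231, 0.0]
contact_force: [2.4, -3.3, 6.9]
grip_width: 0.0187
gripper_force: 20.8
183.8974315020979
```

View pics/t4.png

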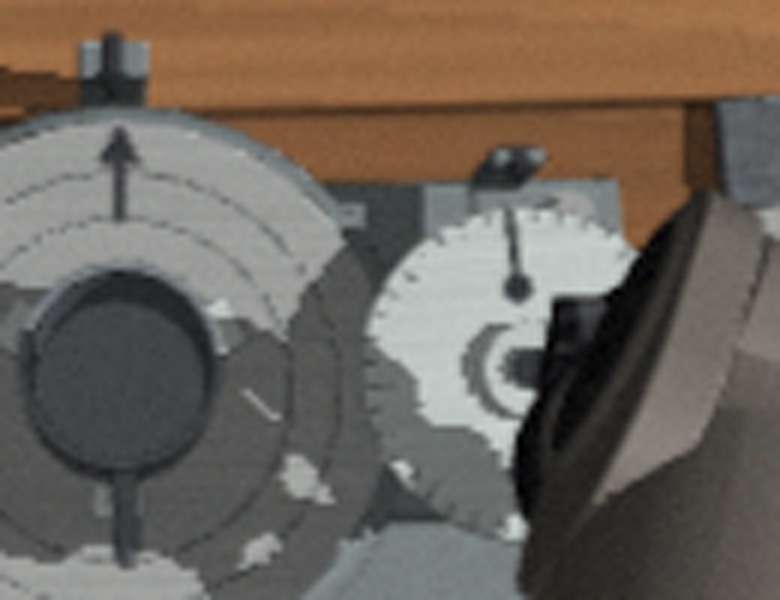

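The zero mark runs from its spot at (518,288) to (508,208), slightly anticlockwise of straight ahead. The arrow tip is at (118,127), just right of the pointer stripe at (112,100).

Run:
```python
from h import *
f=frame('top'); g=f['image']; c=lambda a,b:(310+(a+.5)/6-.5,155+(b+.5)/6-.5); d=lambda a,b:(225+(a+.5)/3.5-.5,150+(b+.5)/3.5-.5)
ang=lambda v:np.degrees(np.arctan2(v[1],v[0]))
P=lambda p,z:onplane(f,p,z)
m=P(c(508,208),.124);s=P(c(518,288),.124); print('mark',m,ang(m-s),ang(m-np.array([.5487,-.1516])))
a=P(c(118,127),.085);t=P(c(120,218),.085);print('arrow',a,ang(a-t)); print('ptr',P(c(112,104),.085),P(c(112,104),.09))
# plate edges
l=P(d(52,387),.012);rr=P(d(668,377),.012);u=P(d(55,133),.012);print('yaw long',ang(rr-l)+90,'short',ang(u-l), 'center', (l+rr)/2)
ax=(.5487,-.1516); 
print('bolts',ang(P(d(86,152),.015)-P(d(84,367),.015)), ang(P(d(637,355),.015)-P(d(84,367),.015))+90)
print('lever', P(d(129,245),.106), ang(P(d(129,245),.106)-P(d(607,232),.140))-90)
k=(f['world_to_cam']@np.array([.5487,-.1516,.124,1])) ; print('axis px',proj(f,k[:3]*0+np.array([.5487,-.1516,.14])))
```

```text
mark [ 0.61546339 -0.14710345] 4.185762596171909 3.8530837300790046
arrow [0.66126519 0.01059892] -0.2666020247394165
ptr [0.67133733 0.01289655] [0.67026019 0.01293774]
yaw long -0.4780312186327933 short -0.3244288036418521 center [0.45174311 0.02059107]
bolts -0.3676352639132461 -0.17131253010317948
lever [0.55080727 0.18090823] -0.4765320889686109
axis px [398.59544856 215.64494365]
```

```bash
python3 -m crank '[[0.065,-0.003,0,0,0,0],[0.065,-0.002,0,0,0,0],[0.065,0,0,0,0,0],[0,0,0,0,0,0],[0,0,0,0,0,0],[0,0,0,0,0,0]]' 0 20
python3 - <<'E'
from h import *
t=status.get_obs()['tcp_pos']; print(np.degrees(np.arctan2(t[1]+.1516,t[0]-.5487))%360)
E
```

```text
clock: 10.05
tcp_pos: [0.4987, -0.1522, 0.1518]
orientation: [2.209, 2.229, -0.001]
contact_force: [2.4, -4.8, 4.0]
grip_width: 0.0192
gripper_force: 20.7
180.72341001795036
```

```bash
python3 -m crank '[[0.03,0,0,0,0,0],[0.03,0,0,0,0,0],[0,0,0,0,0,0],[0,0,0,0,0,0],[0,0,0,0,0,0]]' 0 20
python3 - <<'E'
from h import *
t=status.get_obs()['tcp_pos']; print(np.degrees(np.arctan2(t[1]+.1516,t[0]-.5487))%360)
E
```

```text
clock: 10.55
tcp_pos: [0.4987, -0.1513, 0.1519]
orientation: [2.209, 2.229, -0.001]
contact_force: [2.5, -6.0, 4.9]
grip_width: 0.0191
gripper_force: 20.7
179.63925528311347
```

```bash
python3 -m crank '[[-0.05,0,0,0,0,0],[0,0,0,0,0,0]]' 0 20
python3 -m crank '[[0,0,0,0,0,0],[0,0,0,0,0,0],[0,0,0,0,0,0],[0,0,0,0,0,0],[0,0,0,0,0,0]]' 0.5 20
python3 -m crank '[[0,0,-1,0,0,0],[0,0,-1,0,0,0],[0,0,-1,0,0,0],[0,0,-1,0,0,0],[0,0,-0.5,0,0,0],[0,0,0,0,0,0]]'
```

```text
clock: 10.75
tcp_pos: [0.4987, -0.1514, 0.1518]
orientation: [2.21, 2.231, 0.0]
contact_force: [1.7, -4.0, 5.9]
grip_width: 0.0191
gripper_force: 20.8
clock: 11.25
tcp_pos: [0.4983, -0.1499, 0.1511]
orientation: [-2.209, -2.233, 0.0]
contact_force: [0.4, -0.6, 0.4]
grip_width: 0.0424
gripper_force: 0.0
clock: 11.85
tcp_pos: [0.4993, -0.1503, 0.2423]
orientation: [2.209, 2.232, 0.003]
contact_force: [0.5, -0.6, 0.1]
grip_width: 0.0424
gripper_force: 0.0
```

```bash
python3 -m crank '[[1,-0.05,0,0,0,0],[1,-0.05,0,0,0,0],[1,-0.05,0,0,0,0],[1,-0.05,0,0,0,0],[1,-0.05,0,0,0,0],[1,-0.05,0,0,0,0],[1,-0.05,0,0,0,0],[1,-0.05,0,0,0,0],[1,-0.05,0,0,0,0],[1,-0.05,0,0,0,0]]' 0.5 20
python3 -m crank '[[1,-0.05,0,0,0,0],[1,-0.05,0,0,0,0],[1,-0.05,0,0,0,0],[1,-0.05,0,0,0,0],[1,-0.05,0,0,0,0],[1,-0.05,0,0,0,0],[1,-0.05,0,0,0,0],[0,0,0,0,0,-0.178],[0,0,0,0,0,-0.178],[0,0,0,0,0,-0.178],[0,0,0,0,0,-0.178],[0,0,0,0,0,-0.178]]'
python3 -m crank '[[0,0,0,0,0,-0.178],[0,0,0,0,0,-0.178],[0,0,0,0,0,-0.178],[0,0,0,0,0,-0.178],[0,0,0,0,0,-0.178],[0,0,0,0,0,0]]'
python3 - <<'E'
from h import *
f=frame('top'); cv2.imwrite('pics/t5.png',cv2.resize(f['image'][155:265,240:440,::-1],None,fx=4,fy=4,interpolation=cv2.INTER_CUBIC))
f=frame('side'); g=f['image']; P=cloud(f)
m=((P[...,2]>.12)&(P[...,2]<.158)&(abs(P[...,0]-.482)<.04)&(abs(P[...,1]-.19)<.04)&(g.max(2)<70)).astype(np.uint8)
print(m.sum(), P[m>0].min(0),P[m>0].max(0),np.median(P[m>0],0))
E
```

```text
clock: 12.85
tcp_pos: [0.4857, 0.0505, 0.2401]
orientation: [-2.209, -2.232, 0.003]
contact_force: [-0.1, 0.3, 0.6]
grip_width: 0.0428
gripper_force: 0.0
clock: 14.05
tcp_pos: [0.4773, 0.1894, 0.2399]
orientation: [-1.303, -2.857, 0.003]
contact_force: [0.6, -0.1, 0.5]
grip_width: 0.0429
gripper_force: 0.0
clock: 14.65
tcp_pos: [0.4774, 0.1893, 0.24]
orientation: [-0.253, -3.13, 0.002]
contact_force: [0.2, -0.2, 0.4]
grip_width: 0.043
gripper_force: 0.0Traceback (most recent call last):
  File "<stdin>", line 5, in <module>
    return umr_minimum(a, axis, None, out, keepdims, initial, where)
ValueError: zero-size array to reduction operation minimum which has no identity
```

View pics/t5.png

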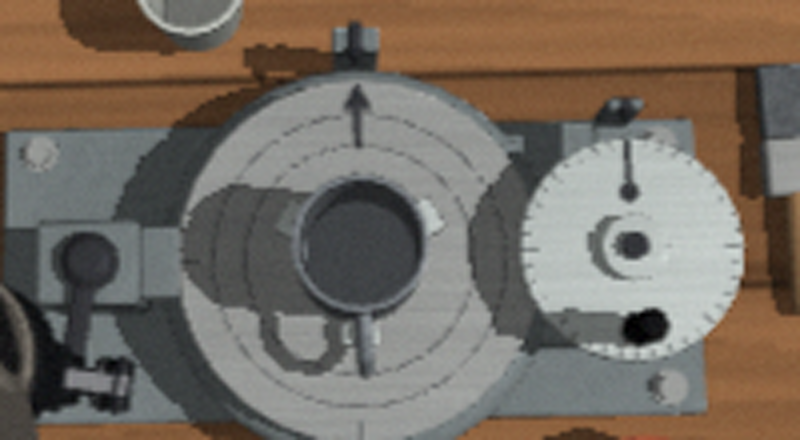

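The picture shows the arrow tip at (356,86) under the pointer at (355,70) and the zero mark vertical at (628,140), so both are aligned. Lowering around the lever grip.

```bash
python3 -m crank '[[-0.2,0,0.7,0,0,0],[0,0,0.7,0,0,0],[0,0,0.7,0,0,0],[0,0,0.7,0,0,0],[0,0,0.7,0,0,0],[0,0,0.7,0,0,0],[0,0,0.5,0,0,0],[0,0,0.5,0,0,0],[0,0,0.5,0,0,0],[0,0,0.5,0,0,0],[0,0,0,0,0,0]]' 0.5 20
python3 - <<'E'
from h import *
f=frame('side'); cv2.imwrite('pics/s6.png',cv2.resize(f['image'][100:220,220:380,::-1],None,fx=4,fy=4,interpolation=cv2.INTER_CUBIC))
E
```

```text
clock: 15.85
tcp_pos: [0.4812, 0.1886, 0.116]
orientation: [-0.255, -3.129, 0.002]
contact_force: [0.3, -0.4, 0.2]
grip_width: 0.0427
gripper_force: 0.0
```

View pics/s6.png

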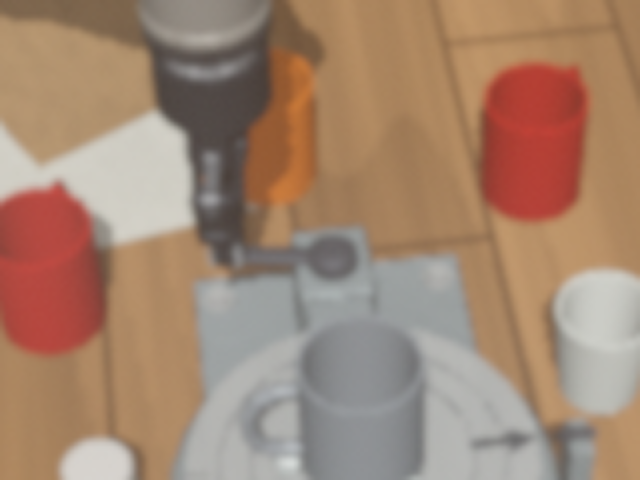

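The fingers straddle the grip at about (225,250) in the crop. Closing to a loose cage, then swinging.

```bash
python3 -m crank '[[0,0,0,0,0,0],[0,0,0,0,0,0],[0,0,0,0,0,0]]' 0.31 20
python3 -m crank '[[0,0.122,0,0,0,0],[0,0.122,0,0,0,0],[0,0.122,0,0,0,0],[0,0.122,0,0,0,0],[0,0,0,0,0,0]]'
python3 -m crank '[[-0.002,0.122,0,0,0,0.0444],[-0.002,0.122,0,0,0,0.0444],[-0.002,0.122,0,0,0,0.0444],[-0.002,0.122,0,0,0,0.0444]]'
```

```text
clock: 16.2
tcp_pos: [0.4825, 0.1897, 0.1179]
orientation: [0.254, 3.13, 0.002]
contact_force: [0.9, 1.5, -0.9]
grip_width: 0.0266
gripper_force: 1.1
clock: 16.7
tcp_pos: [0.4833, 0.1974, 0.1172]
orientation: [-0.256, -3.13, 0.003]
contact_force: [-1.3, -4.5, 3.2]
grip_width: 0.0266
gripper_force: 2.1
clock: 17.1
tcp_pos: [0.4862, 0.2063, 0.1172]
orientation: [0.477, 3.105, -0.003]
contact_force: [1.0, -5.4, 1.7]
grip_width: 0.0263
gripper_force: 2.8
```

```bash
cat > ft.py <<'E'
from bench import status
import numpy as np
o=status.get_obs(); t=o['tcp_pos']; d=t[:2]-np.array([.551,.1814]); R=np.hypot(*d); u=d/R; tn=np.array([u[1],-u[0]]); F=o['contact_force'][:2]
from scipy.spatial.transform import Rotation as S
y=S.from_rotvec(o['orientation']).as_matrix()[:2,1]
print('phi %.1f R %.1f Ft %.1f Fr %.1f yawlag %.1f'%(np.degrees(np.arctan2(d[1],d[0])),R*1e3,-F@tn,F@u,np.degrees(np.arctan2(tn[1],tn[0])-np.arctan2(y[1],y[0]))))
E
python3 ft.py
python3 -m crank '[[-0.002,0.122,0,0,0,0.0444],[-0.002,0.122,0,0,0,0.0444],[-0.002,0.122,0,0,0,0.0444],[-0.002,0.122,0,0,0,0.0444]]' >/dev/null; python3 ft.py
python3 -m crank '[[-0.002,0.122,0,0,0,0.0444],[-0.002,0.122,0,0,0,0.0444],[-0.002,0.122,0,0,0,0.0444]]' >/dev/null; python3 ft.py
```

```text
phi 159.0 R 69.4 Ft 4.7 Fr -2.8 yawlag -3.5
phi 151.1 R 69.8 Ft 4.3 Fr -4.0 yawlag -3.4
phi 145.4 R 70.5 Ft 4.1 Fr -3.4 yawlag -3.2
```

```bash
python3 -m crank '[[-0.002,0.122,0,0,0,0.082],[-0.002,0.122,0,0,0,0.082],[-0.002,0.122,0,0,0,0.0444]]' >/dev/null; python3 ft.py
python3 -m crank '[[-0.002,0.122,0,0,0,0.0444],[-0.002,0.122,0,0,0,0.0444],[-0.002,0.122,0,0,0,0.0444]]' >/dev/null; python3 ft.py
python3 -m crank '[[-0.002,0.122,0,0,0,0.0444],[-0.002,0.122,0,0,0,0.0444],[-0.002,0.122,0,0,0,0.0444]]' >/dev/null; python3 ft.py
```

```text
phi 139.7 R 71.0 Ft 5.5 Fr -3.9 yawlag 0.6
phi 134.0 R 71.1 Ft 5.9 Fr -3.3 yawlag 0.8
phi 128.5 R 71.0 Ft 6.9 Fr -4.0 yawlag 1.4
```

```bash
python3 -m crank '[[-0.002,0.122,0,0,0,0.035],[-0.002,0.122,0,0,0,0.035]]' >/dev/null; python3 ft.py
python3 -m crank '[[-0.002,0.122,0,0,0,0.0444],[-0.002,0.122,0,0,0,0.0444]]' >/dev/null; python3 ft.py
```

```text
phi 124.9 R 71.1 Ft 8.8 Fr -3.4 yawlag 0.9
phi 121.4 R 71.1 Ft 9.2 Fr -3.3 yawlag 1.3
```

```bash
python3 -m crank '[[0,0.061,0,0,0,0.022],[0,0.061,0,0,0,0.022]]' >/dev/null; python3 ft.py
python3 -m crank '[[0,0.061,0,0,0,0.022]]' >/dev/null; python3 ft.py
```

```text
phi 119.7 R 71.1 Ft 9.9 Fr -4.6 yawlag 1.6
phi 118.8 R 71.1 Ft 9.6 Fr -4.4 yawlag 1.7
```

```bash
python3 -m crank '[[0,0,0,0,0,0],[0,0,0,0,0,0],[0,0,0,0,0,0]]' >/dev/null; python3 ft.py
python3 -m crank '[[0,-0.1,0,0,0,0],[0,-0.1,0,0,0,0],[0,-0.1,0,0,0,0],[0,0,0,0,0,0]]' >/dev/null; python3 ft.py
python3 -m crank '[[0,0,0,0,0,0],[0,0,0,0,0,0],[0,0,0,0,0,0],[0,0,0,0,0,0]]' 0.55 20; python3 ft.py
python3 -m crank '[[0,0,-0.5,0,0,0],[0,0,-1,0,0,0],[0,0,-1,0,0,0],[0,0,-1,0,0,0],[0,0,-1,0,0,0],[0,0,-1,0,0,0],[0,0,0,0,0,0]]'
python3 -m crank '[[1,0,-0.5,0,0,0],[1,0,0,0,0,0],[1,0,0,0,0,0],[1,0,0,0,0,0],[1,0,0,0,0,0],[0,0,0,0,0,0],[0,0,0,0,0,0]]'
python3 - <<'E'
from h import *
f=frame('top'); cv2.imwrite('pics/t7.png',cv2.resize(f['image'][155:265,240:440,::-1],None,fx=4,fy=4,interpolation=cv2.INTER_CUBIC))
E
```

```text
phi 118.6 R 71.2 Ft 7.5 Fr -4.1 yawlag 1.4
phi 120.6 R 73.4 Ft -1.1 Fr -1.0 yawlag 3.3
clock: 20.5
tcp_pos: [0.5138, 0.2442, 0.1173]
orientation: [1.636, 2.682, 0.0]
contact_force: [-0.2, -0.2, -0.5]
grip_width: 0.0466
gripper_force: 0.0
phi 120.7 R 73.0 Ft 0.3 Fr -0.1 yawlag 3.4
clock: 21.2
tcp_pos: [0.5155, 0.2446, 0.2306]
orientation: [1.635, 2.68, 0.008]
contact_force: [-0.3, 0.4, 0.6]
grip_width: 0.0467
gripper_force: 0.0
clock: 21.9
tcp_pos: [0.4678, 0.3326, 0.2369]
orientation: [1.635, 2.682, -0.001]
contact_force: [0.3, -0.4, 0.4]
grip_width: 0.047
gripper_force: 0.0
```

View pics/t7.png

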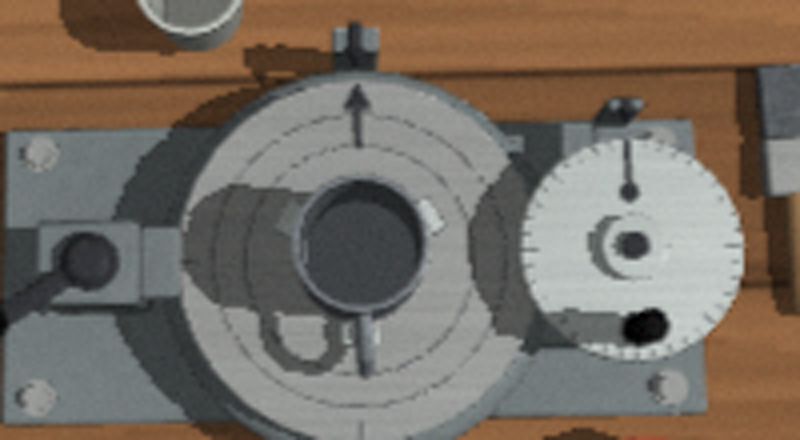

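The lever is swung out to the lower left, and the arrow (356,86) and zero mark (628,140) have not moved. The robot is clear of everything, so I'm handing in.

```bash
python3 -c "
from bench import r
print(r.hand_in())"
```

```text
the job is handed in; nothing more can be done
None
```

I handed the job in at about 22 s. The table was wound back until the arrow was about 15 mm past its pointer, then brought up clockwise. The zero mark and arrow both looked aligned in the last picture. The clamp was nipped at roughly 10 N and everything let go. The hand-in returned no verdict, and I had no direct reading of the pad force on the rim.

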